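Close the washed gilding pots with their own lids

ROBOT

A 7-joint arm with a two-finger parallel gripper is mounted at the origin on a cart in front of the work surface, level with it; the furniture and walls round the work are solid. World frame = base frame: x ahead of the robot, y to its left, z up, the work surface at z = 0. Lengths are in mm, angles in rad, forces in N, time in s.
With the tool pointing down it reaches from about 400 to 875 mm from the base axis. Payload 4.4 kg.
Tool frame: the origin (TCP) lies midway between the tips of the shut fingers; the grasp point (between the pads) lies 19 mm behind it; z points along the fingers, y is the line along which they close (so a half turn about z gives the same grasp; the last joint's range is limited). The gripper opens to 85 mm and grips with 20 to 120 N. Pads are 22 mm wide; open, the fingers measure 114 mm over their backs; the gripper's body (76 mm by 85 mm) begins 54 mm behind the grasp point. The pads swing forward as they close: fully open they stand 13 mm farther back than shut.
Start: joints at [-1.211, 0.628, 0.038, 1.517, -0.027, 0.996, -0.02], TCP at [268.461, 591.985, 231.313] pointing down, gripper open.
Joint ranges: [-3.06, 3.06], [-0.37, 2.12], [-1.25, 1.32], [0.18, 2.47], [-1.1, 4.24], [0.23, 1.98], [-2.94, 2.94]. Speed limits (rad/s): [2.57, 2.57, 3.14, 3.14, 3.14, 3.14, 3.14].

INTERFACE

Orientations are given as [roll, pitch, yaw] about the fixed x, y, z axes, in that order (R = Rz(yaw) Ry(pitch) Rx(roll)).
In Python, from cell import ctrl gives the robot as it stands.
- The arm moves only by the shell command python3 -m handwheel 'ROWS'. ROWS is JSON, a list of rows, each a list of 3 entries, a list of its own where there are three numbers: the turn, a rotation vector about the tool's x, y, z in degrees, then the shift along the tool's x, y, z in m, then the closure, from 0 (fully open) to 1 (shut). A call has 1 to 5 rows; each row shifts and turns the commanded pose from where the row before left it, along the tool's axes as they then stand; what a row does not reach is not made up. A row lasts 1/12 s, in which the tool goes at most 41.7 mm and 7.16 degrees, less where a joint would pass 70% of its speed; a pose out of reach is approached as far as the arm can. A call is refused whole if a number of a shift passes 0.0417 or a number of a turn 7.16, either way. A call with a gripper value outside its range is refused whole. The fingers move at their own pace and stop on an object; the grip force is fixed at half the most. Time passes only in rows, so rows that do not move let the fingers close. It gives the time, the measured TCP pose, the force, the opening and the grip force at its end, in the units of the state.
- ctrl.read_state(): the state, without advancing time (a new reading comes with each control period).
- ctrl.get_image(name): name is "scene" or "top" or "wrist"; returns a dict with "pixels" (400x640x3 uint8, red, green, blue), "fx", "fy", "cx", "cy" (pixels), "pose" (4x4, takes a point from camera to world coordinates); the wrist camera has in their place "T_tool_cam" (4x4, takes a point from camera to tool coordinates, whose origin is the TCP and whose axes are the flange's). Camera axes: x right, y up, looking along -z (the intrinsics and any distortion apply to the point x, -y, -z); pixel columns grow to the right and rows downward; lengths in mm; the calibration is good to about 2 mm. A picture is of the moment at which its call begins: read the wrist's pose just before it. There is no depth.
- ctrl.finish_job(): hands the job in; it is judged then, once.
The state is a dict: "clock": time; "qpos": joint angles; "qd": joint speeds; "tau": joint torques, N m; "eef_pos": TCP position; "tool_rot": TCP orientation; "force": force on the tool from outside, world axes, zero at the start; "torque": the same for the moment, N m; "width": finger opening in mm; "gripper_force": force on a finger pad.
Only numpy, scipy, OpenCV 4.12 (cv2) and the standard library are available. Lean on these libraries where they do the work, as an engineer would, in place of code of your own. Each camera call takes 0.05 s, during which the arm holds its last target. There are 200 camera calls.

TASK

The four white ceramic pots are washed and dry, and sanding is about to start: close each pot with the wooden lid that fits it, plug down into the mouth and plate flat on the rim, so that no dust gets in. Leave the pots standing where they are, and do not knock over the glass beaker or the corked vial.

Things in the scene. Friction and masses are not known exactly. Their poses are not given: they have to be found in the camera images.
- small_pot: small white ceramic pot 46 mm in outside diameter and 44 mm high; round mouth 36 mm wide, open at the top, wall 5 mm, stands loose on the table; origin at the centre of its underside, z up
- medium_pot: medium white ceramic pot 62 mm in outside diameter and 54 mm high; round mouth 52 mm wide, open at the top, wall 5 mm, stands loose on the table; origin at the centre of its underside, z up
- large_pot: large white ceramic pot 80 mm in outside diameter and 48 mm high; round mouth 70 mm wide, open at the top, wall 5 mm, stands loose on the table; origin at the centre of its underside, z up
- oblong_pot: oblong white ceramic pot, 80 mm long (its x) by 56 mm wide (its y) and 46 mm high, open at the top, mouth 68 x 44 mm, wall 6 mm, stands loose on the table; origin at the centre of its underside, z up
- small_lid: round pale wooden lid of the small pot, 40 mm high, lying plug down: tapered plug 10 mm high (22 mm at its foot, 30 mm at its top), then a plate 48 mm wide, 6 mm thick, that rests on the rim, then a round knob 23 mm wide, straight-sided from 24 to 36 mm above the underside. Origin: centre of the plug's underside, z up; seated, it is 10 mm below the rim
- medium_lid: round pale wooden lid of the medium pot, 40 mm high, lying plug down: tapered plug 10 mm high (38 mm at its foot, 46 mm at its top), then a plate 64 mm wide, 6 mm thick, that rests on the rim, then a round knob 23 mm wide, straight-sided from 24 to 36 mm above the underside. Origin: centre of the plug's underside, z up; seated, it is 10 mm below the rim
- large_lid: round pale wooden lid of the large pot, 40 mm high, lying plug down: tapered plug 10 mm high (56 mm at its foot, 64 mm at its top), then a plate 82 mm wide, 6 mm thick, that rests on the rim, then a round knob 23 mm wide, straight-sided from 24 to 36 mm above the underside. Origin: centre of the plug's underside, z up; seated, it is 10 mm below the rim
- oblong_lid: oblong pale wooden lid of the oblong pot, 40 mm high, lying plug down: plug 58 x 34 mm, 10 mm high, then a plate 82 (x) by 58 mm (y), 6 mm thick, that rests on the rim, then a grip bar 46 mm long (x) and 18 mm wide (y), from 23 to 40 mm above the underside. Origin: centre of the plug's underside, z up; seated, it is 10 mm below the rim
- glass_beaker: small clear glass beaker, 47 mm wide and 52 mm high with a stirring stick that rises to 90 mm, standing loose among the pots; origin at its underside, within 10 mm of its middle, z up
- cork_vial: clear glass vial with a cork, 29 mm in diameter and 66 mm high, standing loose among the pots; origin at the centre of its underside, z up
Not all that is in view belongs to the job. Leave any pink look-alike of the large_lid alone. What is shaped like the medium_lid but yellow is not meant.

How it is judged (in metres and radians):
At the end, for the whole second after the job is handed in: Each of the four lids sits on the pot of its own size and shape: centred within 8 mm, its plate on the rim (height within about 3 mm), level within 5 degrees, the oblong lid along its pot within 15 degrees. The pots stand upright within 30 mm of where they stood; lids and pots are at rest (horizontal distance between small_lid and small_pot below 0.008 m and z of small_lid in the frame of small_pot between 0.031 and 0.0375 m and angle between each of small_lid, medium_lid, large_lid, oblong_lid's own z axis and vertical below 0.09 rad and angle between each of small_pot, medium_pot, large_pot, oblong_pot's own z axis and vertical below 0.05 rad and height (world z) of each of small_pot, medium_pot, large_pot, oblong_pot below 0.004 m and distance of each of small_pot, medium_pot, large_pot, oblong_pot from where it was at the start of the episode below 0.03 m and linear speed of each of small_lid, small_pot, medium_lid, medium_pot, large_lid, large_pot, oblong_lid, oblong_pot below 0.01 m/s and horizontal distance between medium_lid and medium_pot below 0.008 m and z of medium_lid in the frame of medium_pot between 0.041 and 0.0475 m and horizontal distance between large_lid and large_pot below 0.008 m and z of large_lid in the frame of large_pot between 0.035 and 0.0415 m and horizontal distance between oblong_lid and oblong_pot below 0.008 m and z of oblong_lid in the frame of oblong_pot between 0.033 and 0.0395 m and angle between the x axis of oblong_lid and the x axis of oblong_pot, either way round below 0.26 rad); the robot touches nothing.
It fails at once if the glass beaker is knocked over (angle between glass_beaker's own z axis and vertical above 0.5 rad).
It fails at once if the corked vial is knocked over (angle between cork_vial's own z axis and vertical above 0.5 rad).
It also fails if it takes over 102 s, if anything falls off the work surface, if the arm or the gripper's body presses on something with over 40 N, if the wrist force passes 120 N, or if a joint passes its speed limit or range.

## Working session

There is one attempt and no reset: what is moved stays moved. The work goes in short steps, Python scripts to look and compute and a shell command to move; the robot and the scene stay as the last step left them, time stands still between calls to the robot, and variables do not carry over. Pictures are saved under pics/ and viewed, at most 14 in all, crops included, and the job is handed in when it is done.

```bash
mkdir -p pics; python3 - <<'E'
from cell import ctrl
import cv2,numpy as np
s=ctrl.read_state();print({k:s[k] for k in('clock','eef_pos','tool_rot','width')})
for n in('top','scene'):
    i=ctrl.get_image(n);cv2.imwrite(f'pics/{n}0.png',i['pixels'][:,:,::-1]);print(n,[i[k] for k in('fx','fy','cx','cy')],np.round(i['pose'],3).tolist(),[k for k in i])
i=ctrl.get_image('wrist');print(i['fx'],i['cx'],i['cy'],np.round(i['T_tool_cam'],3).tolist(),list(i))
E
```

```text
{'clock': 0.0, 'eef_pos': array([268.21456179, 591.40012471, 230.40626282]), 'tool_rot': array([-3.13972926e+00,  1.96391706e-05,  2.71577645e+00]), 'width': 85.29190283004384}
top [372.19762295350114, 372.19762295350114, 323.505327149552, 200.22428121817546] [[-0.003, 0.993, -0.118, 376.252], [-1.0, -0.004, -0.009, -4.463], [-0.009, 0.118, 0.993, 994.479], [0.0, 0.0, 0.0, 1.0]] ['pixels', 'fx', 'fy', 'cx', 'cy', 'pose']
scene [378.4023586754687, 378.4023586754687, 320.1857790789586, 199.3824671095707] [[0.866, 0.285, -0.411, -40.727], [-0.5, 0.478, -0.722, -958.798], [-0.009, 0.831, 0.557, 771.94], [0.0, 0.0, 0.0, 1.0]] ['pixels', 'fx', 'fy', 'cx', 'cy', 'pose']
328.04742514975425 318.63456383016023 201.11471692630275 [[0.0, 0.961, 0.277, 69.479], [1.0, -0.0, -0.0, -0.334], [-0.0, 0.277, -0.961, -143.646], [0.0, 0.0, 0.0, 1.0]] ['pixels', 'fx', 'fy', 'cx', 'cy', 'T_tool_cam']
```

View pics/top0.png

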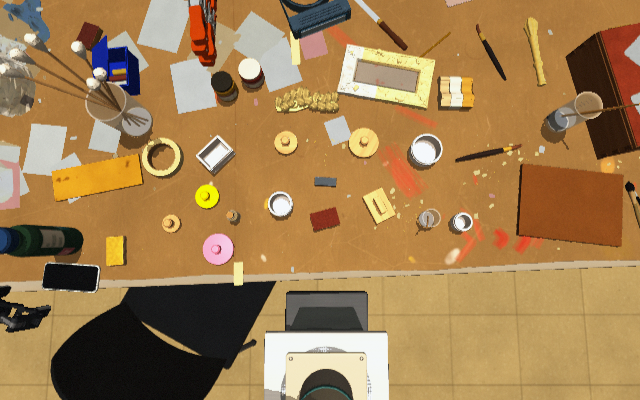

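View pics/scene0.png

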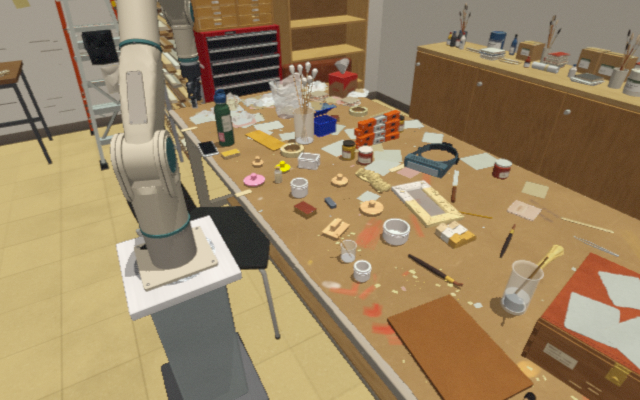

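Top view: the small lid is at (171,223), medium lid (286,142), large lid (363,142) and oblong lid (379,205). The look-alikes are yellow (207,196), pink (218,249) and the wooden ring (161,157), so I'm leaving those. The pots are oblong (214,154), medium (280,204), large (426,150) and small (461,222). The beaker is at (429,218) and the vial at (233,216). Next I check these in one close crop and measure them.

```bash
cat > h.py <<'E'
import cv2,numpy as np
from scipy.spatial.transform import Rotation as R
from cell import ctrl
def ray(i,T,u,v,z):
    d=T[:3,:3]@np.array([(u-i['cx'])/i['fx'],-(v-i['cy'])/i['fy'],-1.]);p=T[:3,3]
    return (p+d*(z-p[2])/d[2])[:2]
def tool():
    s=ctrl.read_state();T=np.eye(4);T[:3,:3]=R.from_euler('xyz',s['tool_rot']).as_matrix();T[:3,3]=s['eef_pos'];return T
def wrist():
    T=tool();i=ctrl.get_image('wrist');return i,T@np.array(i['T_tool_cam'])
def proj(i,T,P):
    q=np.linalg.inv(T)@np.r_[P,1];return i['cx']-i['fx']*q[0]/q[2],i['cy']+i['fy']*q[1]/q[2]
def contours(i,white,amin=60,amax=1e5):
    h=cv2.cvtColor(i['pixels'],cv2.COLOR_RGB2HSV)
    m=cv2.inRange(h,(0,0,150),(180,50,255)) if white else cv2.inRange(h,(10,60,170),(26,190,255))
    c,_=cv2.findContours(m,cv2.RETR_EXTERNAL,cv2.CHAIN_APPROX_NONE)
    return [k for k in c if amin<cv2.contourArea(k)<amax],m
E
python3 - <<'E'
from h import *
i=ctrl.get_image('top');T=np.array(i['pose']);p=i['pixels']
cv2.imwrite('pics/crop.png',cv2.resize(p[120:270,145:485],(790,348),interpolation=cv2.INTER_CUBIC)[:,:,::-1])
for w in(0,1):
  for c in contours(i,w,50,1500)[0]:
    (u,v),(a,b),t=cv2.minAreaRect(c)
    if 140<u<490 and 120<v<265: print('white' if w else 'wood',[round(x,1) for x in(u,v,a,b,t)],cv2.contourArea(c),np.round(ray(i,T,u,v,48 if w else 16)))
for n,u,v,z in[('sl',171,223,16),('ml',286,142,16),('ll',363,142,16),('ol',379,205,16),('sp',461,222,44),('mp',280,204,54),('lp',426,150,48),('op',214,154,46),('beaker',429,218,30),('vial',233,216,30)]:print(n,np.round(ray(i,T,u,v,z)))
E
```

```text
white [226.0, 245.0, 10.0, 18.0, 0.0] 116.0 [375. 251.]
white [462.5, 221.5, 17.0, 19.0, 90.0] 256.0 [ 433. -348.]
white [426.3, 218.8, 14.1, 13.4, 45.0] 111.5 [ 440. -257.]
white [280.0, 203.0, 24.0, 24.0, 90.0] 450.5 [482. 115.]
white [213.8, 152.8, 21.9, 31.1, 45.0] 622.0 [614. 290.]
white [426.5, 149.0, 30.0, 31.0, 90.0] 719.5 [ 621. -264.]
white [337.7, 130.2, 24.5, 21.3, 69.4] 475.0 [673. -34.]
sl [433. 407.]
ml [651. 105.]
ll [ 650. -103.]
ol [ 479. -142.]
sp [ 432. -346.]
mp [479. 115.]
lp [ 619. -263.]
op [611. 290.]
beaker [ 443. -269.]
vial [450. 240.]
```

View pics/crop.png

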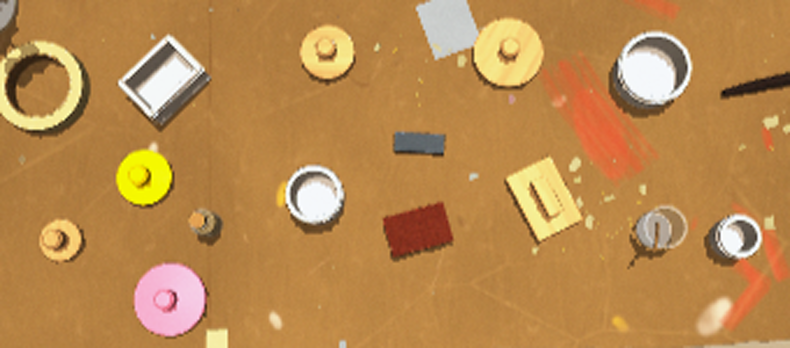

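The crop confirms the choice: four tan wooden lids, with the yellow and pink ones as decoys. First I turn the tool to yaw 90° (tool x=+Y, y=+X, z=−Z), then move above the small lid.

```bash
python3 -m handwheel '[[[0,0,6.56],[0,0,0],0],[[0,0,6.56],[0,0,0],0],[[0,0,6.56],[0,0,0],0],[[0,0,6.56],[0,0,0],0],[[0,0,6.56],[0,0,0],0]]'
python3 -m handwheel '[[[0,0,6.56],[0,0,0],0],[[0,0,6.56],[0,0,0],0],[[0,0,6.56],[0,0,0],0],[[0,0,6.56],[0,0,0],0],[[0,0,6.56],[0,0,0],0]]'
python3 -m handwheel '[[[0,0,0],[-0.026,0.024,0],0.3],[[0,0,0],[-0.026,0.024,0],0.4],[[0,0,0],[-0.026,0.024,0],0.4],[[0,0,0],[-0.026,0.024,0],0.4],[[0,0,0],[-0.026,0.024,0],0.4]]'
python3 -m handwheel '[[[0,0,0],[-0.026,0.024,0],0.4],[[0,0,0],[-0.026,0.024,0],0.4],[[0,0,0],[0,0,0.015],0.4],[[0,0,0],[0,0,0],0.4],[[0,0,0],[0,0,0],0.4]]'
cat > lids.py <<'E'
from h import *
import sys
z=float(sys.argv[2]); i,T=wrist(); w=sys.argv[1]=='pot'
t=tool(); print('tcp',np.round(t[:3,3],1),'yaw',np.round(np.degrees(np.arctan2(t[1,0],t[0,0])),2),ctrl.read_state()['width'],ctrl.read_state()['clock'])
cs,m=contours(i,w,400); 
for c in cs:
    P=np.array([ray(i,T,u,v,z) for u,v in cv2.convexHull(c)[:,0]],np.float32)
    (x,y),r=cv2.minEnclosingCircle(P); b=cv2.minAreaRect(P); print(np.round(cv2.boundingRect(c)),'circ',np.round([x,y,r],1),'rect',[np.round(k,1) for k in b])
if len(sys.argv)>3: cv2.imwrite('pics/'+sys.argv[3],i['pixels'][:,:,::-1])
E
python3 lids.py lid 16 w1.png
```

```text
clock: 0.62
eef_pos: [268.4, 591.8, 231.0]
tool_rot: [-3.141, 0.0, 2.138]
force: [1.1, -0.1, -0.5]
width: 85.5
gripper_force: 0.0
clock: 1.03
eef_pos: [268.3, 591.9, 231.1]
tool_rot: [-3.141, 0.0, 1.565]
force: [0.2, -0.0, -0.4]
width: 85.2
gripper_force: 0.0
clock: 1.45
eef_pos: [389.1, 460.7, 231.2]
tool_rot: [-3.141, 0.0, 1.571]
force: [0.6, 0.9, 0.4]
width: 51.5
gripper_force: 0.0
clock: 1.87
eef_pos: [435.8, 409.8, 215.7]
tool_rot: [-3.14, 0.001, 1.57]
force: [-0.1, 0.3, 0.1]
width: 51.6
gripper_force: 0.0
tcp [435.6 410.9 216.2] yaw 90.08 51.330048946454376 1.9167
[440 360  23  40] circ [602.5 140.4  33.2] rect [array([606.6, 140.6]), array([28. , 63.4]), np.float64(3.4)]
[165 360  33  40] circ [256.9 139.9  39.1] rect [array([266.7, 134.8]), array([77.2, 34.9]), np.float64(62.2)]
[  0 186 139 144] circ [138.4 298.1 124.3] rect [array([115.2, 333.1]), array([246.9, 114.7]), np.float64(33.8)]
[103  22  42 120] circ [242.1 500.6  62.7] rect [array([237.7, 502.9]), array([125.4,  10.4]), np.float64(62.0)]
```

View pics/w1.png

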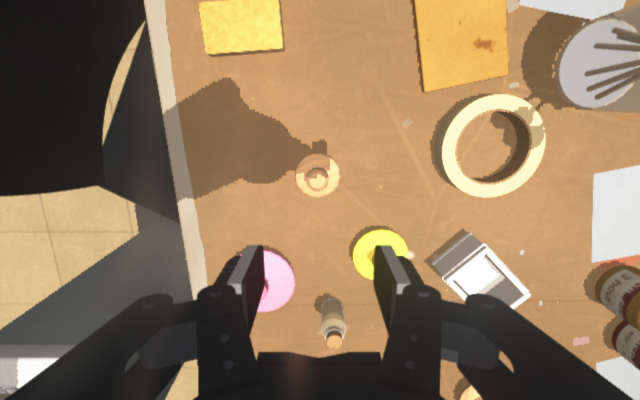

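The small lid's plate is centred at (318,176) and its knob top at (317,179). Yellow (380,254), pink (265,280) and the vial (333,320) are all clear of it.

```bash
cat > px.py <<'E'
# usage: px.py u v z ...  : pixel of the last-saved-pose wrist picture -> world and offset in tool axes
from h import *
import sys
i,T=wrist();t=tool();a=list(map(float,sys.argv[1:]))
for k in range(0,len(a),3):
    q=ray(i,T,*a[k:k+3]);d=t[:3,:3].T@(np.r_[q,0]-np.r_[t[:2,3],0]);print('world',np.round(q,1),'tool shift',np.round(d[:2],1))
E
python3 px.py 318 175.5 16 317.5 179 40
```

```text
world [435.2 410. ] tool shift [-1.3 -0.3]
world [434.8 411.4] tool shift [ 0.  -0.7]
```

```bash
python3 -m handwheel '[[[0,0,0],[0,0,0.036],0.4],[[0,0,0],[0,0,0.036],0.4],[[0,0,0],[0,0,0.036],0.4],[[0,0,0],[0,0,0.036],0.4],[[0,0,0],[0,0,0.030],0.4]]' 
python3 -m handwheel '[[[0,0,0],[-0.001,0,0.012],0.4],[[0,0,0],[0,0,0.008],0.4],[[0,0,0],[0,0,0],0.7],[[0,0,0],[0,0,0],1],[[0,0,0],[0,0,0],1]]'
python3 -m handwheel '[[[0,0,0],[0,0,0],1],[[0,0,0],[0,0,0],1],[[0,0,0],[0,0,0],1]]'
```

```text
clock: 2.38
eef_pos: [434.9, 411.5, 40.5]
tool_rot: [-3.141, -0.0, 1.574]
force: [-0.7, -0.4, 0.5]
width: 51.3
gripper_force: 0.0
clock: 2.8
eef_pos: [437.5, 410.2, 24.2]
tool_rot: [3.139, -0.002, 1.571]
force: [0.4, 0.9, 0.0]
width: 20.4
gripper_force: 58.6
clock: 3.05
eef_pos: [437.5, 410.0, 23.9]
tool_rot: [3.139, -0.002, 1.571]
force: [0.5, -0.0, 7.1]
width: 19.8
gripper_force: 59.3
```

```bash
python3 -m handwheel '[[[0,0,0],[0,0,-0.02],1],[[0,0,0],[0,0,-0.035],1],[[0,0,0],[0,0,-0.035],1],[[0,0,0],[0,0,-0.03],1],[[0,0,0],[0,0,0],1]]'
python3 lids.py lid 16 w2.png
```

```text
clock: 3.47
eef_pos: [439.8, 411.3, 148.7]
tool_rot: [3.134, -0.008, 1.57]
force: [1.3, 1.2, -0.9]
width: 20.1
gripper_force: 59.1
tcp [438.4 410.5 146.1] yaw 90.0 20.01528470819574 3.5167
[286 288  66  68] circ [441.5 277.4  44.4] rect [array([441.4, 279.2]), array([75.7, 65.2]), np.float64(89.7)]
[297 252  43  42] circ [442.6 333.3  22.2] rect [array([440.8, 332.9]), array([42.3, 39.4]), np.float64(89.7)]
[  0 198 122 131] circ [197.1 330.3  85.8] rect [array([179.5, 356.9]), array([170.7,  83.8]), np.float64(33.7)]
[ 73  29  35 122] circ [256.9 493.   50.1] rect [array([255.8, 493.6]), array([100. ,   9.9]), np.float64(61.9)]
```

View pics/w2.png

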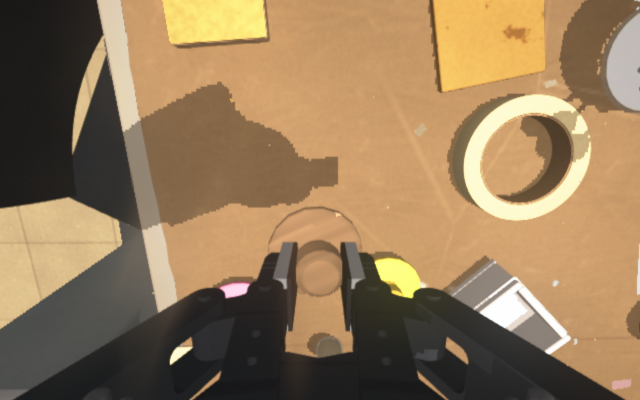

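The lid is held by its knob (knob about (320,272), plate about (315,253)). Now I carry it across to the small pot and stop past it so the camera sees the mouth.

```bash
M='python3 -m handwheel'
python3 -m handwheel '[[[0,0,0],[-0.02,0,0],1],[[0,0,0],[-0.034,0,0],1],[[0,0,0],[-0.034,0,0],1],[[0,0,0],[-0.034,0,0],1],[[0,0,0],[-0.034,0,0],1]]' | sed -n 2p
python3 -m handwheel '[[[0,0,0],[-0.034,0,0],1],[[0,0,0],[-0.034,0,0],1],[[0,0,0],[-0.034,0,0],1],[[0,0,0],[-0.034,0,0],1],[[0,0,0],[-0.034,0,0],1]]' | sed -n 2p
python3 -m handwheel '[[[0,0,0],[-0.034,0,0],1],[[0,0,0],[-0.034,0,0],1],[[0,0,0],[-0.034,0,0],1],[[0,0,0],[-0.034,0,0],1],[[0,0,0],[-0.034,0,0],1]]' | sed -n 2p
python3 -m handwheel '[[[0,0,0],[-0.034,0,0],1],[[0,0,0],[-0.034,0,0],1],[[0,0,0],[-0.034,0,0],1],[[0,0,0],[-0.034,0,0],1],[[0,0,0],[-0.034,0,0],1]]' | sed -n 2p
python3 -m handwheel '[[[0,0,0],[-0.034,0,0],1],[[0,0,0],[-0.034,0,0],1],[[0,0,0],[-0.034,0,0],1],[[0,0,0],[-0.034,0,0],1],[[0,0,0],[-0.024,0,0],1]]' | sed -n 2p
python3 -m handwheel '[[[0,0,0],[0,0,0],1],[[0,0,0],[0,0,0],1]]'
python3 lids.py pot 44 w3.png
```

```text
eef_pos: [435.3, 251.2, 141.4]
eef_pos: [435.3, 81.4, 141.6]
eef_pos: [435.4, -88.4, 141.6]
eef_pos: [435.4, -258.2, 141.4]
eef_pos: [435.0, -420.2, 141.3]
clock: 5.77
eef_pos: [435.0, -418.0, 141.0]
tool_rot: [-3.14, -0.001, 1.568]
force: [0.7, 1.1, -0.4]
width: 19.9
gripper_force: 59.1
tcp [ 435.7 -416.1  141. ] yaw 89.96 19.847366630295184 5.8167
[284  79  66  69] circ [ 434.  -353.1   23.7] rect [array([ 434. , -353.2]), array([46.6, 46.3]), np.float64(89.8)]
[544   0  96  45] circ [ 615.1 -291.    34.3] rect [array([ 615.1, -295.3]), array([26.1, 66.3]), np.float64(89.8)]
[303   0  57  28] circ [ 443.8 -282.2   18.2] rect [array([ 443.7, -289.6]), array([15.8, 36.4]), np.float64(89.8)]
```

View pics/w3.png

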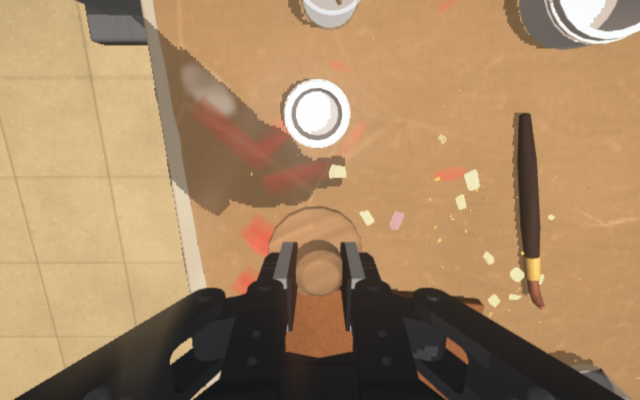

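The small pot's rim is at (317,113), i.e. world (434,-353), and the lid is still held. Next I work out where the lid sits in the hand.

```bash
cat > hand.py <<'E'
from h import *
import sys
i=ctrl.get_image('wrist');T=np.array(i['T_tool_cam']);a=list(map(float,sys.argv[1:]))
for k in range(0,len(a),3): print(a[k:k+3],'tool xy',np.round(ray(i,T,*a[k:k+3]),1))
E
python3 hand.py 320 250 -16  320 295 -16  296 272 -14 343 272 -14 315 207 8 268 247 8 361 247 8
```

```text
[320.0, 250.0, -16.0] tool xy [11.3  1. ]
[320.0, 295.0, -16.0] tool xy [-10.3   1.1]
[296.0, 272.0, -14.0] tool xy [-0.1 -9.5]
[343.0, 272.0, -14.0] tool xy [-0.1 11.1]
[315.0, 207.0, 8.0] tool xy [23.  -1.3]
[268.0, 247.0, 8.0] tool xy [  2.  -24.9]
[361.0, 247.0, 8.0] tool xy [ 2.  21.7]
```

```bash
python3 -m handwheel '[[[0,0,0],[0.022,0,0],1],[[0,0,0],[0.022,-0.001,0],1],[[0,0,0],[0.020,0,0],1],[[0,0,0],[0,0,0.02],1],[[0,0,0],[0,0,0],1]]' | sed -n 2p
python3 -m handwheel '[[[0,0,0],[0,0,0.02],1],[[0,0,0],[0,0,0.02],1],[[0,0,0],[0,0,0.012],1],[[0,0,0],[0,0,0],1],[[0,0,0],[0,0,0],1]]'
python3 -m handwheel '[[[0,0,0],[0,0,0.004],1],[[0,0,0],[0,0,0.004],1],[[0,0,0],[0,0,0.003],1],[[0,0,0],[0,0,0],1]]'
```

```text
eef_pos: [434.9, -348.2, 120.2]
clock: 6.7
eef_pos: [435.2, -352.7, 70.1]
tool_rot: [-3.14, -0.001, 1.571]
force: [-0.6, -0.1, 0.0]
width: 20.3
gripper_force: 59.1
clock: 7.03
eef_pos: [435.8, -353.3, 59.4]
tool_rot: [3.141, 0.001, 1.571]
force: [0.1, 0.5, 0.5]
width: 20.2
gripper_force: 59.1
```

```bash
python3 -m handwheel '[[[0,0,0],[0,0,0.0015],1],[[0,0,0],[0,0,0],1],[[0,0,0],[0,0,0],1]]'|sed -n '2p;4p'
python3 -m handwheel '[[[0,0,0],[0,0,0],0.8],[[0,0,0],[0,0,0],0.6],[[0,0,0],[0,0,0],0.4],[[0,0,0],[0,0,0],0.4],[[0,0,0],[0,0,0],0.4]]'
python3 -m handwheel '[[[0,0,0],[0,0,-0.01],0.4],[[0,0,0],[0,0,-0.03],0.4],[[0,0,0],[0,0,-0.04],0.4],[[0,0,0],[-0.03,0,-0.02],0.4],[[0,0,0],[-0.03,0,0],0.4]]' >/dev/null
python3 -m handwheel '[[[0,0,0],[-0.01,0,0],0.4],[[0,0,0],[0,0,0],0.4]]'|sed -n 2p
python3 lids.py lid 60 w4.png
```

```text
eef_pos: [436.7, -353.6, 58.9]
force: [-0.4, 1.5, 6.8]
clock: 7.7
eef_pos: [435.3, -352.9, 57.6]
tool_rot: [-3.141, -0.0, 1.571]
force: [-0.3, -0.3, 0.0]
width: 50.9
gripper_force: 0.0
eef_pos: [434.4, -426.7, 158.8]
tcp [ 434.6 -423.8  157.9] yaw 89.87 51.21214801758935 8.3333
[446 364  36  36] circ [ 570.  -601.4   24.7] rect [array([ 561.1, -608. ]), array([26.1, 49.2]), np.float64(36.2)]
[155 360  43  40] circ [ 303.2 -596.8   30.7] rect [array([ 311.4, -602.8]), array([60.8, 29.1]), np.float64(53.7)]
[250 310  28  47] circ [ 381.2 -547.2   23.8] rect [array([ 386.3, -547.8]), array([47.5, 22.9]), np.float64(83.1)]
[286 267  96  76] circ [ 445.6 -519.3   51.5] rect [array([ 446.7, -520.5]), array([65. , 85.3]), np.float64(83.1)]
[  0   0 200 400] circ [ 214.3 -455.8  179.5] rect [array([ 261.7, -468.2]), array([354.9, 160.1]), np.float64(74.6)]
```

View pics/w4.png

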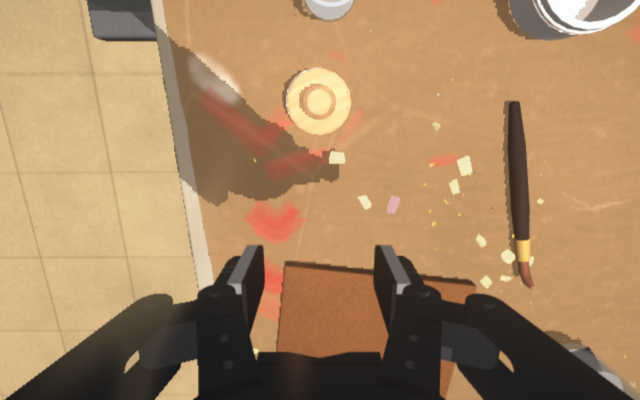

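The small lid sits flat on the small pot, at (318,100). Next is the large pair: I measure the pot on the way to the lid.

```bash
python3 - <<'E'
from h import *
i,T=wrist();h=cv2.cvtColor(i['pixels'],cv2.COLOR_RGB2HSV);print('lid',h[100,295],h[125,318],h[98,318],'table',h[60,420],h[200,420],h[150,250])
E
python3 -m handwheel '[[[0,0,0],[0.015,0.028,-0.01],0.4],[[0,0,0],[0.015,0.028,-0.01],0.4],[[0,0,0],[0.015,0.028,-0.01],0.4],[[0,0,0],[0.015,0.028,-0.01],0.4],[[0,0,0],[0.015,0.028,0],0.4]]' >/dev/null
python3 -m handwheel '[[[0,0,0],[0.015,0.028,0],0.4],[[0,0,0],[0.015,0.028,0],0.4],[[0,0,0],[0,0.004,0],0.4],[[0,0,0],[0,0,0],0.4],[[0,0,0],[0,0,0],0.4]]'|sed -n 2p
python3 lids.py pot 48 
python3 -m handwheel '[[[0,0,0],[0.03,0,0],0.4],[[0,0,0],[0.03,0.002,0],0.4],[[0,0,0],[0.03,0.002,0],0.4],[[0,0,0],[0.03,0.002,0],0.4],[[0,0,0],[0.03,0.002,0],0.4]]' >/dev/null
python3 -m handwheel '[[[0,0,0],[0.02,0,0],0.4],[[0,0,0],[0,0,0],0.4],[[0,0,0],[0,0,0],0.4]]'|sed -n 2p
python3 lids.py lid 16 w5.png
```

```text
lid [ 22  84 253] [ 19 103 248] [ 24  80 253] table [ 15 121 206] [ 15 121 204] [ 10 141 147]
eef_pos: [634.5, -316.6, 196.7]
tcp [ 633.8 -317.9  197.1] yaw 89.98 51.164349316923044 9.2667
[428 203  87  34] circ [ 777.5 -347.3   40.8] rect [array([ 777.6, -348.9]), array([77.9, 32.9]), np.float64(0.1)]
[ 71 106  78  54] circ [ 451.8 -268.6   34. ] rect [array([ 451.2, -270.6]), array([46.1, 67.1]), np.float64(83.3)]
[262  81  92  94] circ [ 624.8 -265.8   40.4] rect [array([ 624.8, -265.8]), array([79.7, 79.3]), np.float64(0.1)]
[486   0 100 118] circ [ 811.  -206.3   52.4] rect [array([ 810.8, -206.5]), array([92.8, 50.7]), np.float64(78.9)]
eef_pos: [642.5, -147.5, 198.0]
tcp [ 642.4 -149.6  198.1] yaw 89.92 50.99258710900525 9.9833
[  0 319  18  41] circ [ 277.1 -341.8   29. ] rect [array([ 278.3, -342.1]), array([57.7, 19.4]), np.float64(75.1)]
[ 14 317  38  46] circ [ 309.  -342.5   33.1] rect [array([ 305.9, -343.2]), array([30.9, 62.7]), np.float64(5.4)]
[ 53 312  39  34] circ [ 354.1 -324.9   24.1] rect [array([ 352.6, -323.5]), array([35.4, 43.8]), np.float64(33.5)]
[  0 247  36  70] circ [ 303.4 -266.8   44. ] rect [array([ 303.7, -266.4]), array([26.8, 86.3]), np.float64(1.7)]
[382 207  44  50] circ [ 726.5 -204.7   31.7] rect [array([ 726.7, -203.4]), array([47.2, 51.7]), np.float64(67.9)]
[102 132 230 148] circ [ 534.1 -184.7  121.8] rect [array([ 533.1, -187.4]), array([145.7, 238.4]), np.float64(72.6)]
[419 127 193 188] circ [ 852.7 -190.5  119.5] rect [array([ 838.6, -190.5]), array([214.2, 148.3]), np.float64(80.6)]
[287  71  86 107] circ [649.9 -95.6  50.9] rect [array([ 653.7, -100.8]), array([88.7, 81.4]), np.float64(60.5)]
[431   0  71  60] circ [772.5 -10.5  34.6] rect [array([775.6, -10.9]), array([62.4, 48. ]), np.float64(1.6)]
```

View pics/w5.png

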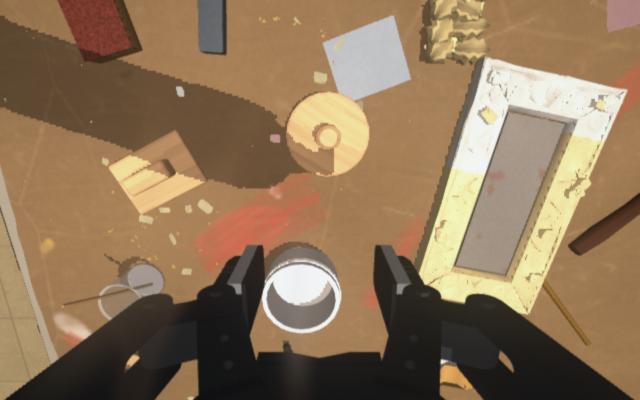

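Large lid plate is at (327.5,133.5), with its knob at (328,137). The oblong lid's plate corners are (109,168), (177,131), (206,180) and (140,214).

```bash
python3 px.py 327.5 133.5 16 328 137 40 109 168 16 177 131 16 206 180 16 140 214 16
```

```text
world [ 651.5 -105.3] tool shift [45.3  8.9]
world [ 651.4 -106.5] tool shift [44.1  8.8]
world [ 432.4 -139. ] tool shift [  10.9 -210.1]
world [ 505.  -102.7] tool shift [  47.5 -137.5]
world [ 528.6 -151.5] tool shift [  -1.2 -113.9]
world [ 456.1 -187.7] tool shift [ -37.6 -186.3]
```

```bash
python3 -m handwheel '[[[0,0,0],[0.022,0.0045,0.01],0.4],[[0,0,0],[0.0225,0.0045,0.03],0.4],[[0,0,0],[0,0,0.04],0.4],[[0,0,0],[0,0,0.04],0.4],[[0,0,0],[0,0,0.03],0.4]]' >/dev/null
python3 -m handwheel '[[[0,0,0],[0,0,0.017],0.4],[[0,0,0],[0,0,0.01],0.4],[[0,0,0],[0,0,0],0.4],[[0,0,0],[0,0,0],0.7],[[0,0,0],[0,0,0],1]]'|sed -n 2p
python3 -m handwheel '[[[0,0,0],[0,0,0],1],[[0,0,0],[0,0,0],1],[[0,0,0],[0,0,0],1]]'
python3 -m handwheel '[[[0,0,0],[0,0,-0.02],1],[[0,0,0],[0,0,-0.035],1],[[0,0,0],[0,0,-0.035],1],[[0,0,0],[0,0,-0.03],1],[[0,0,0],[0,0,0],1]]'
python3 lids.py lid 16 w6.png >/dev/null
```

```text
eef_pos: [653.7, -104.7, 22.5]
clock: 11.12
eef_pos: [653.9, -104.4, 22.9]
tool_rot: [3.138, 0.001, 1.571]
force: [-0.7, -1.5, 7.1]
width: 20.2
gripper_force: 59.1
clock: 11.53
eef_pos: [657.1, -104.3, 148.4]
tool_rot: [3.129, 0.002, 1.571]
force: [1.7, -0.6, -0.5]
width: 20.1
gripper_force: 59.1
```

View pics/w6.png

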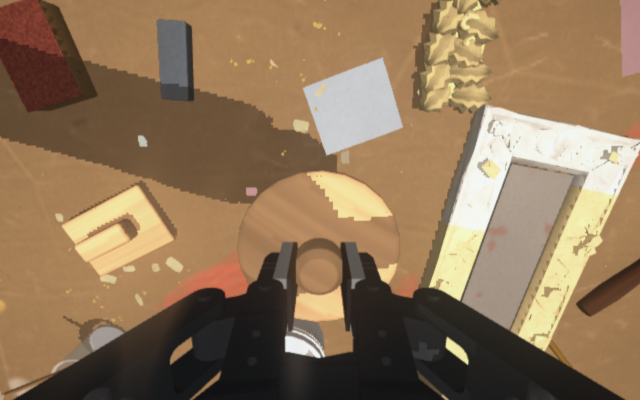

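Large lid held and centred (knob at (320,271)). Now to the large pot.

```bash
python3 -m handwheel '[[[0,0,0],[-0.03,-0.004,0],1],[[0,0,0],[-0.032,-0.006,0],1],[[0,0,0],[-0.033,-0.006,0],1],[[0,0,0],[-0.033,-0.006,0],1],[[0,0,0],[-0.033,-0.006,0],1]]' >/dev/null
python3 -m handwheel '[[[0,0,0],[0,0,0],1],[[0,0,0],[0,0,0.02],1],[[0,0,0],[0,0,0.02],1],[[0,0,0],[0,0,0],1],[[0,0,0],[0,0,0],1]]'; python3 lids.py pot 48|head -1
```

```text
clock: 12.42
eef_pos: [623.1, -263.4, 99.0]
tool_rot: [-3.138, -0.002, 1.571]
force: [-0.2, -1.1, -0.6]
width: 20.2
gripper_force: 59.1
tcp [ 624.3 -264.   100.4] yaw 90.03 20.123723576878174 12.4667
```

```bash
python3 -m handwheel '[[[0,0,0],[-0.0015,0.0005,0.01],1],[[0,0,0],[0,0,0.015],1],[[0,0,0],[0,0,0.007],1],[[0,0,0],[0,0,0.004],1],[[0,0,0],[0,0,0],1]]'|sed -n '2p;4p'
python3 -m handwheel '[[[0,0,0],[0,0,0.002],1],[[0,0,0],[0,0,0.001],1],[[0,0,0],[0,0,0],1],[[0,0,0],[0,0,0],1]]'
```

```text
eef_pos: [624.6, -265.7, 64.0]
force: [-0.6, 0.6, 0.1]
clock: 13.22
eef_pos: [625.3, -266.1, 62.2]
tool_rot: [3.141, 0.0, 1.571]
force: [0.8, -0.6, -0.7]
width: 20.1
gripper_force: 59.1
```

```bash
python3 -m handwheel '[[[0,0,0],[0,0,0.001],1],[[0,0,0],[0,0,0],0.8],[[0,0,0],[0,0,0],0.6],[[0,0,0],[0,0,0],0.4],[[0,0,0],[0,0,0],0.4]]'|sed -n '2p;4p;5p'
python3 -m handwheel '[[[0,0,0],[0,0,0],0.4],[[0,0,0],[0,0,-0.015],0.4],[[0,0,0],[0,0,-0.03],0.4],[[0,0,0],[0,0,-0.04],0.4],[[0,0,0],[-0.03,0,-0.03],0.4]]' >/dev/null
python3 -m handwheel '[[[0,0,0],[-0.03,0,-0.02],0.4],[[0,0,0],[0,0,0],0.4],[[0,0,0],[0,0,0],0.4]]'|sed -n 2p
sed -i 's/(10,60,170),(26,190,255)/(10,50,222),(28,190,255)/' h.py
python3 lids.py lid 54 w7.png
```

```text
eef_pos: [625.1, -266.0, 60.9]
force: [0.0, 0.2, 0.2]
width: 51.1
eef_pos: [624.7, -329.1, 197.2]
tcp [ 624.6 -326.   195.4] yaw 89.91 51.23417187823193 14.35
[435 220  82  31] circ [ 772.2 -375.    38.3] rect [array([ 772.3, -376.6]), array([30.3, 73.5]), np.float64(89.7)]
[ 89 189  51  47] circ [ 438.2 -352.6   22.9] rect [array([ 440.3, -351.5]), array([40.5, 44.8]), np.float64(28.6)]
[443 164  86  28] circ [ 774.2 -320.6   38. ] rect [array([ 774.3, -321.9]), array([24.4, 73.8]), np.float64(88.6)]
[271  63  96  97] circ [ 625.7 -266.    40.4] rect [array([ 627.9, -263.6]), array([73.3, 80.3]), np.float64(45.5)]
[444  52  60  86] circ [ 763.5 -253.3   38.2] rect [array([ 765.6, -254.2]), array([60.3, 52.3]), np.float64(74.2)]
[504   0 136 154] circ [ 833.8 -235.2   67.2] rect [array([ 829.9, -234.5]), array([121.2,  71.6]), np.float64(78.8)]
[116   0  45  20] circ [ 486.9 -180.7   17. ] rect [array([ 486.8, -186.9]), array([13.1, 34. ]), np.float64(89.8)]
```

View pics/w7.png

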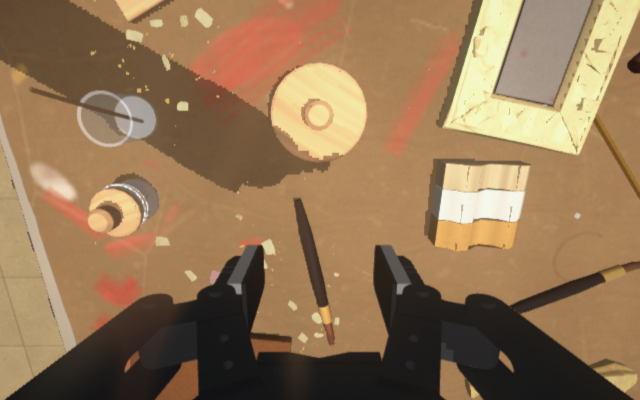

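The large lid is seated at (318,112), world (626,-266). Next is the oblong lid, at (480,-145) with its long axis near 26.6°.

```bash
python3 -m handwheel '[[[0,0,0],[0.026,-0.0206,0],0.5],[[0,0,0],[0.026,-0.0206,0],0.5],[[0,0,0],[0.026,-0.0206,0],0.5],[[0,0,0],[0.026,-0.0206,0],0.5],[[0,0,0],[0.026,-0.0206,0],0.5]]' >/dev/null
python3 -m handwheel '[[[0,0,0],[0.026,-0.0206,0],0.5],[[0,0,0],[0.026,-0.0206,0],0.5],[[0,0,7.05],[0,0,0],0.5],[[0,0,7.05],[0,0,0],0.5],[[0,0,7.05],[0,0,0],0.5]]'|sed -n 2p
python3 -m handwheel '[[[0,0,7.05],[0,0,0],0.5],[[0,0,7.05],[0,0,0],0.5],[[0,0,7.05],[0,0,0],0.5],[[0,0,7.05],[0,0,0],0.5],[[0,0,7.05],[0,0,0],0.5]]' >/dev/null
python3 -m handwheel '[[[0,0,7.05],[0,0,0],0.5],[[0,0,0],[0,0,0],0.5],[[0,0,0],[0,0,0],0.5]]'|sed -n 2,3p
python3 lids.py lid 16 w8.png
```

```text
eef_pos: [479.8, -140.9, 194.5]
eef_pos: [480.2, -141.9, 194.4]
tool_rot: [-3.14, 0.002, 0.469]
tcp [ 480.4 -142.3  194.6] yaw 26.83 42.89653528910094 15.9
[  5 210 118  51] circ [305.8  69.3  61.4] rect [array([304.5,  69.2]), array([ 12. , 122.7]), np.float64(3.2)]
[290 139  69  89] circ [ 477.1 -147.5   54.3] rect [array([ 477.6, -148.1]), array([98.4, 63.3]), np.float64(35.1)]
[482  49  99 103] circ [ 636.6 -286.3   46.6] rect [array([ 636.6, -286.7]), array([91.7, 91.3]), np.float64(79.1)]
```

View pics/w8.png

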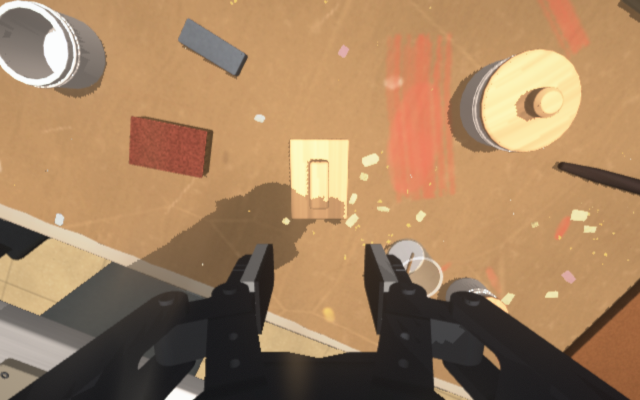

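The oblong lid is square to the tool: plate centre (319.5,179), bar centre (318.5,184).

```bash
python3 px.py 319.5 179 16 318.5 184 40 
```

```text
world [ 481.5 -143.3] tool shift [0.6 1.1]
world [ 481.5 -142.2] tool shift [1.1 0.1]
```

```bash
python3 -m handwheel '[[[0,0,0],[0.001,0.0005,0.02],0.5],[[0,0,0],[0,0,0.04],0.5],[[0,0,0],[0,0,0.04],0.5],[[0,0,0],[0,0,0.04],0.5],[[0,0,0],[0,0,0.02],0.5]]' >/dev/null
python3 -m handwheel '[[[0,0,0],[0,0,0.012],0.5],[[0,0,0],[0,0,0],0.5],[[0,0,0],[0,0,0],0.5],[[0,0,0],[0,0,0],0.7],[[0,0,0],[0,0,0],1]]'|sed -n 2p
python3 -m handwheel '[[[0,0,0],[0,0,0],1],[[0,0,0],[0,0,0],1],[[0,0,0],[0,0,0],1]]'
python3 -m handwheel '[[[0,0,0],[0,0,-0.02],1],[[0,0,0],[0,0,-0.035],1],[[0,0,0],[0,0,-0.035],1],[[0,0,0],[0,0,-0.04],1],[[0,0,0],[0,0,-0.02],1]]'

```

```text
eef_pos: [482.7, -143.6, 24.4]
clock: 17.03
eef_pos: [482.8, -143.6, 24.6]
tool_rot: [3.14, -0.002, 0.464]
force: [-1.6, 0.6, 7.1]
width: 16.4
gripper_force: 59.5
clock: 17.45
eef_pos: [483.4, -144.2, 177.6]
tool_rot: [3.138, -0.004, 0.463]
force: [-0.1, -0.2, -0.7]
width: 16.6
gripper_force: 58.8
```

```bash
python3 -m handwheel '[[[0,0,-7.1],[0,0,0],1],[[0,0,-7.1],[0,0,0],1],[[0,0,-7.1],[0,0,0],1],[[0,0,-7.1],[0,0,0],1],[[0,0,-7.1],[0,0,0],1]]' >/dev/null
python3 -m handwheel '[[[0,0,-7.1],[0,0,0],1],[[0,0,-7.1],[0,0,0],1],[[0,0,-7.1],[0,0,0],1],[[0,0,-7.1],[0,0,0],1],[[0,0,-7.1],[0,0,0],1]]' >/dev/null
python3 -m handwheel '[[[0,0,-7.1],[0,0,0],1],[[0,0,-7.1],[0,0,0],1],[[0,0,-7.1],[0,0,0],1],[[0,0,-7.1],[0,0,0],1],[[0,0,-7.1],[0,0,0],1]]'|sed -n 2,3p
python3 -m handwheel '[[[0,0,0],[0.0117,0.0302,0],1],[[0,0,0],[0.0117,0.0302,0],1],[[0,0,0],[0.0117,0.0302,0],1],[[0,0,0],[0.0117,0.0302,0],1],[[0,0,0],[0.0117,0.0302,0],1]]' >/dev/null
python3 -m handwheel '[[[0,0,0],[0.0117,0.0302,0],1],[[0,0,0],[0.0117,0.0302,0],1],[[0,0,0],[0.0117,0.0302,0],1],[[0,0,0],[0.0117,0.0302,0],1],[[0,0,0],[0.0117,0.0302,0],1]]' >/dev/null
python3 -m handwheel '[[[0,0,0],[0.0117,0.0302,0],1],[[0,0,0],[0.0117,0.0302,0],1],[[0,0,0],[0.0117,0.0302,0],1],[[0,0,0],[0,0,0],1],[[0,0,0],[0,0,0],1]]'|sed -n 2,3p
python3 lids.py pot 46 w9.png
```

```text
eef_pos: [481.8, -143.5, 173.8]
tool_rot: [3.142, 0.001, 2.329]
eef_pos: [664.4, 238.8, 173.1]
tool_rot: [3.141, -0.001, 2.326]
tcp [664.4 236.1 173. ] yaw 133.15 16.421317943597654 20.0
[  6 109  91  80] circ [480.8 114.2  36.7] rect [array([480.7, 114.4]), array([73.2, 64.4]), np.float64(52.8)]
[433 104 186 154] circ [793.3 359.   78.3] rect [array([795.1, 358.9]), array([130.3,  95.1]), np.float64(11.8)]
[284  49  75 108] circ [617.7 292.3  48.1] rect [array([617.9, 292.2]), array([56.9, 80.7]), np.float64(45.2)]
[549   0  91  37] circ [712.6 481.5  33.2] rect [array([720.2, 473.5]), array([66.3, 23.9]), np.float64(43.3)]
```

View pics/w9.png

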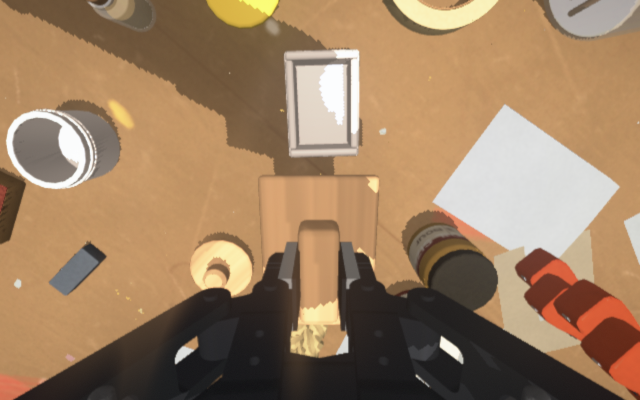

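The oblong pot's rim is at (321,103), world (617.8,292.3), 81x57, at 135°. The lid is held square: plate front edge at v=176, bar centred at u=319.

```bash
python3 hand.py 319 176 8 259 180 8 379 180 8 319 220 -16 319 323 -16 300 260 -16 338 260 -16; python3 px.py 221 266 16 214 275 40; python3 - <<'E'
from h import *
t=tool();print(t[:3,3],t[:3,:3].T@(np.array([617.8,292.3,0])-t[:3,3]*[1,1,0]))
E
```

```text
[319.0, 176.0, 8.0] tool xy [38.1  0.1]
[259.0, 180.0, 8.0] tool xy [ 36.1 -28.2]
[379.0, 180.0, 8.0] tool xy [36.1 28.5]
[319.0, 220.0, -16.0] tool xy [24.6  0.1]
[319.0, 323.0, -16.0] tool xy [-24.8   0.1]
[300.0, 260.0, -16.0] tool xy [ 6.5 -8. ]
[338.0, 260.0, -16.0] tool xy [6.5 8.2]
world [650.6 104.3] tool shift [-85.2 -98.6]
world [649.  106.9] tool shift [-82.2 -98. ]
[664.68959702 233.82756096 173.34162269] [74.74509159  5.55197169 -0.08561354]
```

```bash
python3 -m handwheel '[[[0,0,-2],[0,0,0],1],[[0,0,0],[0,0,0],1]]'|sed -n 2,3p; python3 lids.py pot 46|grep -v ' 0 '; python3 - <<'E'
from h import *
t=tool();print(t[:3,3])
E
```

```text
eef_pos: [664.9, 233.7, 173.6]
tool_rot: [-3.141, 0.001, 2.356]
tcp [665.  233.9 173.6] yaw 134.91 16.457362334421013 20.3167
[435 105 186 156] circ [793.5 357.5  78.7] rect [array([795.1, 358.1]), array([130.2,  95.5]), np.float64(11.5)]
[ 9 95 92 81] circ [481.  114.   36.6] rect [array([480.5, 114.5]), array([73.1, 64.1]), np.float64(45.0)]
[293  44  75 108] circ [617.6 291.9  48.1] rect [array([618. , 292.2]), array([57. , 80.8]), np.float64(44.7)]
[664.97591483 233.92859889 173.64130181]
```

```bash
python3 -m handwheel '[[[0,0,0],[0.025,0.003,0],1],[[0,0,0],[0.025,0.003,0],1],[[0,0,0],[0.0255,0.002,0.02],1],[[0,0,0],[0,0,0.03],1],[[0,0,0],[0,0,0.03],1]]' >/dev/null
python3 -m handwheel '[[[0,0,0],[0,0,0.015],1],[[0,0,0],[0,0,0.008],1],[[0,0,0],[0,0,0],1],[[0,0,0],[0,0,0],1],[[0,0,0],[0,0,0],1]]'|sed -n 2,4p; python3 lids.py pot 46|head -1
```

```text
eef_pos: [618.5, 294.8, 71.9]
tool_rot: [3.139, 0.001, 2.356]
force: [0.2, -0.1, 0.0]
tcp [618.5 295.   72.1] yaw 135.01 16.957365556672876 21.2
```

```bash
python3 -m handwheel '[[[0,0,0],[-0.0007,-0.0022,0],1],[[0,0,0],[0,0,0.004],1],[[0,0,0],[0,0,0.004],1],[[0,0,0],[0,0,0],1],[[0,0,0],[0,0,0],1]]'|sed -n 2,4p
python3 -m handwheel '[[[0,0,0],[0,0,0.002],1],[[0,0,0],[0,0,0.0015],1],[[0,0,0],[0,0,0],1],[[0,0,0],[0,0,0],1]]'|sed -n 2,4p
```

```text
eef_pos: [615.8, 292.5, 61.8]
tool_rot: [-3.141, -0.0, 2.357]
force: [0.1, 0.5, -1.2]
eef_pos: [616.3, 292.8, 60.7]
tool_rot: [3.141, 0.0, 2.357]
force: [-4.6, -1.0, 10.9]
```

```bash
python3 -m handwheel '[[[0,0,0],[0,0,0],0.85],[[0,0,0],[0,0,0],0.7],[[0,0,0],[0,0,0],0.5],[[0,0,0],[0,0,0],0.4],[[0,0,0],[0,0,0],0.4]]'|sed -n '2p;4p;5p'
python3 -m handwheel '[[[0,0,0],[0,0,-0.015],0.4],[[0,0,0],[0,0,-0.03],0.4],[[0,0,0],[0,0,-0.04],0.4],[[0,0,0],[-0.03,0,-0.03],0.4],[[0,0,0],[-0.03,0,-0.02],0.4]]' >/dev/null
python3 -m handwheel '[[[0,0,0],[0,0,0],0.4],[[0,0,0],[0,0,0],0.4],[[0,0,0],[0,0,0],0.4],[[0,0,0],[0,0,0],0.4]]'|sed -n 2p
python3 lids.py lid 52 w10.png; python3 lids.py pot 54
```

```text
eef_pos: [616.0, 292.6, 58.5]
force: [0.4, 1.0, -0.5]
width: 51.3
eef_pos: [656.5, 251.8, 191.7]
tcp [656.5 251.9 191.7] yaw 135.16 51.11926510829802 23.1667
[192 244  50  44] circ [645.2 128.8  27.8] rect [array([635.5, 128.3]), array([30.1, 55.3]), np.float64(1.6)]
[328  73  28  60] circ [619.6 317.3  24.6] rect [array([618.1, 316. ]), array([22.1, 46.8]), np.float64(45.6)]
[247   8  35  33] circ [531.9 315.3  13.4] rect [array([533.5, 314.3]), array([23.6, 18.4]), np.float64(85.7)]
[380   0 114  58] circ [620.6 415.6  44.8] rect [array([629.6, 402.5]), array([89.6, 33.8]), np.float64(34.5)]
tcp [656.7 251.9 191.9] yaw 135.17 51.06999898855871 23.2167
[440 360  43  40] circ [910.  212.8  35.3] rect [array([908.1, 201.3]), array([34.3, 69.8]), np.float64(80.8)]
[326 320  53  37] circ [795.  160.2  29.2] rect [array([788.1, 165.7]), array([53.9, 40.6]), np.float64(52.0)]
[599 219  41 126] circ [940.  402.4  69.7] rect [array([931.6, 387.7]), array([ 35.5, 139.4]), np.float64(60.1)]
[422 126 173 145] circ [788.5 359.5  76.7] rect [array([790.5, 359.2]), array([127.8,  93.6]), np.float64(11.6)]
[ 27 119  84  74] circ [484.  119.5  35.4] rect [array([484.3, 119.3]), array([70.6, 62.4]), np.float64(50.5)]
[532   0  92  68] circ [701.9 487.4  35. ] rect [array([709. , 480.4]), array([69.4, 47.3]), np.float64(45.1)]
```

View pics/w10.png

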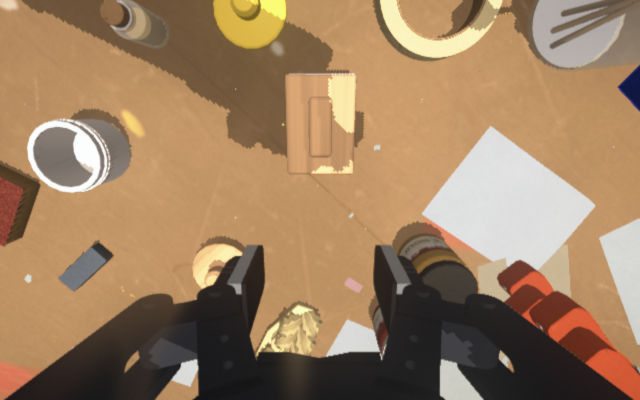

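The oblong lid is flat and square on its pot, at (320,123). Last is the medium lid at about (650,105), now masked by hue.

```bash
python3 px.py 320.5 123.5 52
python3 -m handwheel '[[[0,0,6.45],[0,0,0],0.4],[[0,0,6.45],[0,0,0],0.4],[[0,0,6.45],[0,0,0],0.4],[[0,0,6.45],[0,0,0],0.4],[[0,0,6.45],[0,0,0],0.4]]' >/dev/null
python3 -m handwheel '[[[0,0,6.45],[0,0,0],0.4],[[0,0,6.45],[0,0,0],0.4],[[0,0,0],[-0.03,-0.001,0],0.4],[[0,0,0],[-0.03,-0.001,0],0.4],[[0,0,0],[-0.03,-0.001,0],0.4]]' >/dev/null
python3 -m handwheel '[[[0,0,0],[-0.03,-0.001,0],0.4],[[0,0,0],[-0.03,-0.001,0],0.4],[[0,0,0],[-0.03,-0.001,0],0.4],[[0,0,0],[-0.027,0,0],0.4],[[0,0,0],[0,0,0],0.4]]' >/dev/null
python3 -m handwheel '[[[0,0,0],[0,0,0],0.4],[[0,0,0],[0,0,0],0.4],[[0,0,0],[0,0,0],0.4]]'|sed -n 2,3p
cat > hue.py <<'E'
from h import *
i,T=wrist();t=tool();h=cv2.cvtColor(i['pixels'],cv2.COLOR_RGB2HSV)
m=cv2.morphologyEx(cv2.inRange(h,(17,50,120),(28,200,255)),cv2.MORPH_CLOSE,np.ones((5,5)))
for c in cv2.findContours(m,cv2.RETR_EXTERNAL,cv2.CHAIN_APPROX_NONE)[0]:
    if cv2.contourArea(c)>600:
        P=np.array([ray(i,T,u,v,16) for u,v in cv2.convexHull(c)[:,0]],np.float32);(x,y),r=cv2.minEnclosingCircle(P)
        print(cv2.boundingRect(c),np.round([x,y,r],1),'shift',np.round(t[:3,:3].T@(np.array([x,y,0])-t[:3,3]*[1,1,0]),1))
print(t[:3,3])
cv2.imwrite('pics/w11.png',i['pixels'][:,:,::-1])
E
python3 hue.py; python3 lids.py lid 16
```

```text
world [617.8 292.3] tool shift [56.4  1.2]
eef_pos: [651.7, 46.1, 192.9]
tool_rot: [-3.141, -0.001, 1.572]
(0, 230, 44, 170) [ 290.5 -118.8  114.6] shift [-164.4 -361.3   -0. ]
(544, 123, 96, 34) [915.2  84.3  45. ] shift [ 3.790e+01  2.636e+02 -1.000e-01]
(287, 82, 66, 69) [652.4 106.2  31.9] shift [60.1  0.8  0.1]
(400, 80, 83, 180) [767.6  48.5  91.2] shift [ 2.300e+00  1.159e+02 -1.000e-01]
[651.6781707   46.02711969 192.90205614]
tcp [651.7  45.7 193. ] yaw 90.06 51.21315062817335 24.8667
[407 186  50  72] circ [769.1  -0.8  42.2] rect [array([7.686e+02, 5.000e-01]), array([47.9, 78.4]), np.float64(1.1)]
[545 126  95  30] circ [915.7  84.4  44.5] rect [array([915.8,  84.6]), array([88.3, 23.9]), np.float64(4.2)]
[418 100  60  92] circ [772.   80.   45.7] rect [array([775.2,  82.1]), array([52.1, 89.3]), np.float64(19.6)]
[287  82  66  69] circ [652.9 106.3  31.7] rect [array([652.8, 106.6]), array([61.8, 62.4]), np.float64(1.7)]
```

Oblong lid measured exactly on its pot. Medium lid is at (652.5,106.2) with radius 32 mm as expected, and it isn't the yellow one. Grasping it.

```bash
python3 -m handwheel '[[[0,0,0],[0.02,0.0005,0],0.4],[[0,0,0],[0.02,0,0],0.4],[[0,0,0],[0.02,0,0.02],0.4],[[0,0,0],[0,0,0.04],0.4],[[0,0,0],[0,0,0.04],0.4]]' >/dev/null
python3 -m handwheel '[[[0,0,0],[0,0,0.04],0.4],[[0,0,0],[0,0,0.02],0.4],[[0,0,0],[0,0,0.0105],0.4],[[0,0,0],[0,0,0],0.4],[[0,0,0],[0,0,0],0.4]]'|sed -n 2p
python3 -m handwheel '[[[0,0,0],[0,0,0],0.7],[[0,0,0],[0,0,0],1],[[0,0,0],[0,0,0],1],[[0,0,0],[0,0,0],1],[[0,0,0],[0,0,0],1]]'
python3 -m handwheel '[[[0,0,0],[0,0,-0.02],1],[[0,0,0],[0,0,-0.035],1],[[0,0,0],[0,0,-0.035],1],[[0,0,0],[0,0,-0.035],1],[[0,0,0],[0,0,-0.025],1]]' |sed -n '2p;4,6p'

```

```text
eef_pos: [653.1, 104.2, 23.2]
clock: 26.12
eef_pos: [654.0, 103.9, 25.1]
tool_rot: [3.138, -0.001, 1.569]
force: [-0.3, -0.5, 6.5]
width: 20.2
gripper_force: 58.6
eef_pos: [653.8, 103.6, 177.1]
force: [0.2, -0.1, -0.7]
width: 19.7
gripper_force: 59.1
```

```bash
python3 -m handwheel '[[[0,0,0],[-0.0107,-0.0286,0],1],[[0,0,0],[-0.0107,-0.0286,0],1],[[0,0,0],[-0.0107,-0.0286,0],1],[[0,0,0],[-0.0107,-0.0286,0],1],[[0,0,0],[-0.0107,-0.0286,0],1]]' >/dev/null
python3 -m handwheel '[[[0,0,0],[-0.0107,-0.0286,0],1],[[0,0,0],[0,0,0],1],[[0,0,0],[0,0,0],1],[[0,0,0],[0,0,0],1],[[0,0,0],[0,0,0],1]]' |sed -n '2,3p'
python3 lids.py pot 54 w12.png
```

```text
eef_pos: [482.4, 40.3, 173.3]
tool_rot: [3.139, -0.001, 1.57]
tcp [482.2  40.2 173. ] yaw 89.94 19.96561380065068 27.4167
[587 255  53 145] circ [783.1 -95.1  82.4] rect [array([ 762.6, -100.6]), array([ 48. , 164.8]), np.float64(15.1)]
[  0 245  31 106] circ [193.7 -58.9  56.2] rect [array([206.6, -62.4]), array([112.5,  27.6]), np.float64(75.0)]
[478 217  76  70] circ [655.6 -12.9  37.7] rect [array([655.7, -12.4]), array([58.5, 50.3]), np.float64(19.8)]
[276  54  83  87] circ [481.8 115.7  31.7] rect [array([481.6, 115.7]), array([62.4, 62.9]), np.float64(47.6)]
```

View pics/w12.png

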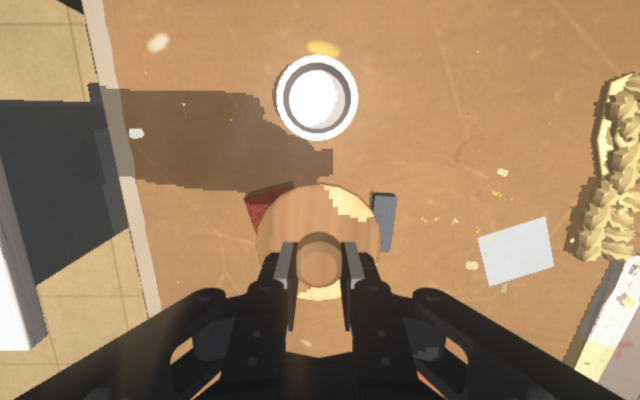

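The medium pot's rim is at (317,97), world (481.7,115.7). The lid is held, with its plate spanning v 183–301 and u 257–380.

```bash
python3 hand.py 318 183 8 318 301 8 257 240 8 380 240 8 319 236 -16 319 287 -16; python3 -m handwheel '[[[0,0,0],[0.0245,0,0],1],[[0,0,0],[0.0245,0,0],1],[[0,0,0],[0.0245,0,0.02],1],[[0,0,0],[0,0,0.03],1],[[0,0,0],[0,0,0.03],1]]' >/dev/null
python3 -m handwheel '[[[0,0,0],[0,0,0.01],1],[[0,0,0],[0,0,0],1],[[0,0,0],[0,0,0],1],[[0,0,0],[0,0,0],1],[[0,0,0],[0,0,0],1]]' |sed -n '2,4p'
```

```text
[318.0, 183.0, 8.0] tool xy [34.8  0.2]
[318.0, 301.0, 8.0] tool xy [-28.9   0.1]
[257.0, 240.0, 8.0] tool xy [  5.8 -30.2]
[380.0, 240.0, 8.0] tool xy [ 5.8 31. ]
[319.0, 236.0, -16.0] tool xy [17.7  0.6]
[319.0, 287.0, -16.0] tool xy [-6.3  0.6]
eef_pos: [482.1, 113.2, 84.1]
tool_rot: [3.139, -0.001, 1.569]
force: [0.4, 0.1, -1.4]
```

```bash
python3 -m handwheel '[[[0,0,0],[-0.0005,0,0.007],1],[[0,0,0],[0,0,0.006],1],[[0,0,0],[0,0,0],1],[[0,0,0],[0,0,0],1]]' |sed -n '2,4p'
python3 -m handwheel '[[[0,0,0],[0,0,0.0015],1],[[0,0,0],[0,0,0],1],[[0,0,0],[0,0,0],1]]' |sed -n '2,4p'
```

```text
eef_pos: [480.7, 112.6, 69.5]
tool_rot: [-3.141, 0.0, 1.569]
force: [-0.8, 0.2, -1.5]
eef_pos: [480.7, 112.7, 69.0]
tool_rot: [3.142, -0.0, 1.569]
force: [-2.6, -1.0, 8.3]
```

Contact at the expected height. I release, back off and check numerically from above.

```bash
python3 -m handwheel '[[[0,0,0],[0,0,0],0.85],[[0,0,0],[0,0,0],0.7],[[0,0,0],[0,0,0],0.5],[[0,0,0],[0,0,0],0.4],[[0,0,0],[0,0,0],0.4]]'|sed -n '2p;4p;5p'
python3 -m handwheel '[[[0,0,0],[0,0,-0.015],0.4],[[0,0,0],[0,0,-0.03],0.4],[[0,0,0],[0,0,-0.04],0.4],[[0,0,0],[-0.03,0,-0.03],0.4],[[0,0,0],[-0.03,0,-0.02],0.4]]' >/dev/null
python3 -m handwheel '[[[0,0,0],[0,0,0],0.4],[[0,0,0],[0,0,0],0.4],[[0,0,0],[0,0,0],0.4],[[0,0,0],[0,0,0],0.4]]'|sed -n 2p
sed -i 's/u,v,16)/u,v,60)/;s/w11/w13/' hue.py; python3 hue.py
python3 - <<'E'
from h import *
i=ctrl.get_image('top');T=np.array(i['pose']);h=cv2.cvtColor(i['pixels'],cv2.COLOR_RGB2HSV);m=cv2.inRange(h,(17,50,120),(28,200,255))
n,l,s,c=cv2.connectedComponentsWithStats(m)
for k in range(1,n):
    u,v=c[k]
    if s[k,4]>90 and 140<u<490 and 120<v<260: print(s[k],np.round(ray(i,T,u,v,55)))
E
```

```text
eef_pos: [480.8, 112.7, 68.1]
force: [0.4, 0.0, -1.3]
width: 51.2
eef_pos: [480.0, 54.3, 201.7]
(551, 89, 89, 174) [732.2  58.8  79.5] shift [  4.4 252.1  -0.6]
(283, 62, 74, 94) [482.2 121.1  37.6] shift [66.8  2.1  0. ]
(0, 0, 177, 400) [244.1   9.5 224.2] shift [ -44.9 -236.     0.5]
[480.04838786  54.35588841 201.66282726]
[    0   114   332   286 22796] [355. 379.]
[459 123  27  31 119] [ 642. -383.]
[140 130  41  46 749] [608. 424.]
[412 130  47  34 867] [ 626. -273.]
[340 183  31  21 147] [514. -82.]
[369 187  18  28 133] [ 493. -135.]
[392 200  22  35 196] [ 452. -196.]
[426 205  15  24 105] [ 448. -277.]
[456 212  23  19 234] [ 436. -354.]
[444 247  15  21  91] [ 347. -316.]
```

```bash
python3 - <<'E'
from h import *
i,T=wrist();h=cv2.cvtColor(i['pixels'],cv2.COLOR_RGB2HSV)
print(h[60:160:6,320].tolist())
m=cv2.inRange(h,(17,50,120),(28,200,255));m=cv2.morphologyEx(m,cv2.MORPH_OPEN,np.ones((25,25)))
c=max([c for c in cv2.findContours(m,cv2.RETR_EXTERNAL,cv2.CHAIN_APPROX_NONE)[0] if 270<c[:,0,0].mean()<370],key=cv2.contourArea)
print(cv2.boundingRect(c));P=np.array([ray(i,T,u,v,60) for u,v in c[:,0]],np.float32)
print(cv2.minEnclosingCircle(P),cv2.fitEllipse(P))
E
```

```text
[[15, 121, 194], [22, 135, 244], [21, 134, 242], [20, 72, 242], [24, 81, 250], [24, 81, 250], [24, 80, 251], [24, 82, 250], [18, 108, 244], [22, 89, 251], [22, 90, 251], [22, 90, 251], [15, 115, 226], [24, 80, 251], [24, 80, 251], [24, 80, 251], [15, 119, 143]]Traceback (most recent call last):
  File "<stdin>", line 5, in <module>
ValueError: max() iterable argument is empty
```

```bash
python3 - <<'E'
from h import *
i,T=wrist();h=cv2.cvtColor(i['pixels'],cv2.COLOR_RGB2HSV)
m=cv2.inRange(h,(16,50,120),(28,128,255));m=cv2.morphologyEx(m,cv2.MORPH_CLOSE,np.ones((9,9)));m=cv2.morphologyEx(m,cv2.MORPH_OPEN,np.ones((7,7)))
for c in cv2.findContours(m,cv2.RETR_EXTERNAL,cv2.CHAIN_APPROX_NONE)[0]:
  if 270<c[:,0,0].mean()<370 and cv2.contourArea(c)>500:
    P=np.array([ray(i,T,u,v,60) for u,v in cv2.convexHull(c)[:,0]],np.float32);print(cv2.boundingRect(c),cv2.minEnclosingCircle(P),cv2.fitEllipse(P))
E
```

```text
(251, 173, 134, 184) ((482.37841796875, -35.39403533935547), 106.76480865478516) ((521.5067749023438, -27.875389099121094), (167.233642578125, 263.2309875488281), 133.86605834960938)
(0, 0, 640, 400) ((430.59808349609375, 6.374317646026611), 355.2256164550781) ((425.66888427734375, 12.983752250671387), (490.8122863769531, 765.552734375), 102.8245620727539)
```

```bash
python3 - <<'E'
from h import *
i,T=wrist();h=cv2.cvtColor(i['pixels'],cv2.COLOR_RGB2HSV)
m=cv2.inRange(h,(17,50,120),(28,126,255));m[:,:275]=0;m[:,365:]=0;m[170:]=0;m[:60]=0
m=cv2.morphologyEx(m,cv2.MORPH_OPEN,np.ones((3,3)))
c=max(cv2.findContours(m,cv2.RETR_EXTERNAL,cv2.CHAIN_APPROX_NONE)[0],key=cv2.contourArea)
P=np.array([ray(i,T,u,v,60) for u,v in cv2.convexHull(c)[:,0]],np.float32);print(cv2.boundingRect(c),cv2.minEnclosingCircle(P),cv2.fitEllipse(P))
E
```

```text
(283, 78, 74, 77) ((481.9507141113281, 115.0658950805664), 31.63264274597168) ((481.6748352050781, 115.21446990966797), (61.769287109375, 62.77354049682617), 173.22314453125)
```

The medium lid is at (481.8,115.1) on a pot at (481.7,115.7), at rim height. All four are seated, so I hand in.

```bash
python3 -c "
from cell import ctrl
print(ctrl.read_state()['clock'],ctrl.finish_job())"
```

```text
the job is handed in; nothing more can be done
30.3 None
```

I closed all four pots with their matching lids and handed the job in at 30.3 s, with the beaker and vial left standing; no verdict came back, but my last camera checks showed every lid seated and centred within about 3 mm.

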